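Wind the pill crusher down and park its handle

TASK

Crush the tablet in the steel pill crusher: with a fingertip, push its handle's arm round clockwise (seen from above) until it is fully home against its stop, then push the arm back the other way until it points straight out over the pouring lip, and let go. Only push the handle, do not lift it off its shaft, and leave everything else on and around the tray where it stands.

Things in the scene. Friction and masses are not known exactly. Their poses are not given: they have to be found in the camera images.
- crusher: stainless pill crusher fixed to the tray, facing a different way each time. Origin: centre of its underside, on the handle's axis, z up. Foot 76 mm dia, body 66 mm dia up to z = 60, barrel 52 mm dia up to z = 75. Its pouring lip points to its own +x. A thin upright stop pin, 6 mm dia, rises to z = 101, 24 mm from the axis. Air is free above z = 60 within 105 mm of the axis.
- handle (a joint): turn of the crusher's handle, rad, growing CLOCKWISE from above, 0 to 4.0 (hard stop, arm against the stop pin). From above the arm points 2.6 - value rad counter-clockwise from the crusher's +x, so at 2.6 it lies over the lip. Starts at 0.1 to 1.2. Turns level, no spring, stays where left; friction 0.09 N m (1.5 N at 60 mm).
- crank_end (a point): point on the handle's only arm, 70 mm from the axis, mid-height of the arm, below its knob, 97 mm above the crusher's underside. The arm is a level steel bar 10 mm wide, 14 mm high (90 to 104 mm above that underside), reaching 80 mm from the axis. On it stands a black knob 16 mm dia, 25 mm tall (top at 129 mm).
- hub (a point): top centre of the handle's hub (28 mm dia) on the axis, 110 mm above the crusher's underside. The handle (0.16 kg) sits on its keyed shaft by weight alone and would lift off if pulled up.
- lip (a point): middle of the pouring lip's outer end, on the crusher, 62 mm from the axis, 48 mm above its underside; the lip is a channel 27 mm wide, 44 to 56 mm above the underside
- bottle_a: one of two amber glass dropper bottles, 32 dia x 95 mm tall with a black rubber bulb; bystander, origin at the centre of its underside, stands on the tray
- bottle_b: the other amber dropper bottle, same size; bystander, origin at the centre of its underside, stands on the tray
- bowl: small clear glass bowl, 84 dia x 38 mm; bystander, origin at the centre of its underside, stands on the tray
- cup: small white plastic dosing cup, 48 dia x 40 mm; bystander, origin at the centre of its underside, stands on the tray
- magnifier: folded acrylic magnifier lying flat, 46 x 85 x 11 mm; bystander, origin at the centre of its underside, stands on the tray
- pillbox: white seven-compartment pill box, 34 x 130 x 22 mm; bystander, origin at the centre of its underside, stands on the tray
- mug: white ceramic mug standing on the cart top beside the tray, 76 dia x 88 mm; bystander, origin at the centre of its underside

How it is judged:
By the outcome, as a careful person would: the job done as asked, in the order asked, and still so for the second after the job is handed in, with the robot touching nothing.
It also fails if it takes over 64 s, if anything falls off the work surface, if the arm or the gripper's body presses on something with over 40 N, if the wrist force passes 120 N, or if a joint passes its speed limit or range.

ROBOT

A 6-joint arm with a two-finger parallel gripper is mounted at the origin on the work surface. World frame = base frame: x ahead of the robot, y to its left, z up, the work surface at z = 0. Lengths are in m, angles in rad, forces in N, time in s.
With the tool pointing down it reaches from about 0.3 to 0.825 m from the base axis. Payload 5.4 kg.
Tool frame: the origin (TCP) lies at the very end of the fingers, on their centre line; the grasp point (between the pads) lies 19 mm behind it; z points along the fingers, y is the line along which they close (so a half turn about z gives the same grasp; the last joint's range is limited). The gripper opens to 92 mm and grips with 3 to 60 N. Pads are 20 mm wide; open, the fingers measure 128 mm over their backs; the gripper's body (75 mm by 189 mm) begins 69 mm behind the grasp point.
Start: joints at [-1.381, 0.158, 1.597, -0, 1.386, -0.21], TCP at [0.224, -0.53, 0.215] pointing down, gripper open.
Joint ranges: [-2.91, 2.91], [-0.94, 2.29], [0.18, 2.7], [-1.29, 4.43], [0.17, 2.64], [-3, 3]. Speed limits (rad/s): [2.57, 2.57, 3.14, 3.14, 3.14, 3.14].

INTERFACE

Orientations are given as [roll, pitch, yaw] about the fixed x, y, z axes, in that order (R = Rz(yaw) Ry(pitch) Rx(roll)).
In Python, from plant import env gives the robot as it stands.
- The arm moves only by the tool drive_tool, never from a script. Its argument "steps" is text: rows parted by semicolons, each of 5 numbers parted by spaces: the shift along the tool's x, y, z in units of 20 cm (1.0 is 20 cm), then the turn about the tool's z in units of 90 degrees (1.0 is 90 degrees), then the closure, from 0 (fully open) to 1 (shut). In form: tx ty tz roll claw; .... A call has exactly 8 rows; each row is the pose to reach, as a shift and turn from the pose commanded when the call began, along the tool's axes at that moment; what a row does not reach only later rows make up. A row lasts 1/8 s, in which the tool goes at most 62.5 mm and 10.7 degrees, less where a joint would pass 70% of its speed; a pose out of reach is approached as far as the arm can. A call with a number of a shift or a turn outside -1 to 1 is refused whole. A call with a gripper value outside its range is refused whole. The fingers move at their own pace and stop on an object; the grip force is fixed at half the most. Time passes only in rows, so rows that repeat a pose let the fingers close, or fill a call up. It gives the time, the measured TCP pose, the force, the opening and the grip force at its end, in the units of the state.
- env.get_state(): the state, without advancing time (a new reading comes with each control period).
- env.grab_frame(name): name is "scene" or "top"; returns (picture, depth): 384x512x3 uint8, red, green, blue; 384x512 float32, m along the optical axis (not along the pixel's ray), 0 where there is no reading.
- env.camera_info(name): a dict with "camera_matrix" (3x3 intrinsics, pixels), "xyz" and "orientation" of the camera in the world. Camera axes: x right, y down, z forward; pixel columns grow to the right and rows downward; lengths in m; the calibration is good to about 2 mm. A picture is of the moment at which its call begins. camera_info takes no time and is no camera call.
- env.close_job(): hands the job in; it is judged then, once.
Trained networks look in the newest picture that a camera, given by its name, has taken for a name from the list of things; names that differ only in an ending like _2 or _b are one class to them, and where a whole thing is asked for, a point or a joint stands for the part that bears it (a point fixed in the world has none). Each returns a list of dicts, best first, with "p" (0 to 1); they miss things now and then, are a little off and sometimes report something else, mostly with a low value. They report only what shows in the picture. A call takes as long as a camera call.
- env.search_frame(name, camera): "at" ([row, column] in pixels, amid what is visible of it).
- env.trace(name, camera): "mask" (384x512 bool, what is visible of it) and "at" ([row, column] in pixels, amid what is visible of it).
The state is a dict: "clock": time; "joints": joint angles; "joint_vel": joint speeds; "joint_efforts": joint torques, N m; "tool_pos": TCP position; "tcp_rot": TCP orientation; "wrist_force": force on the tool from outside, world axes, zero at the start; "ft_torque": the same for the moment, N m; "opening": finger opening in m; "grasp_force": force on a finger pad.
Only numpy, scipy, OpenCV 4.12 (cv2) and the standard library are available. Lean on these libraries where they do the work, as an engineer would, in place of code of your own. Each camera call takes 0.05 s, during which the arm holds its last target. There are 200 camera calls.

## Working session

There is one attempt and no reset: what is moved stays moved. The work goes in short steps, Python scripts to look and compute and a tool call to move; the robot and the scene stay as the last step left them, time stands still between calls to the robot, and variables do not carry over. Pictures are saved under pics/ and viewed, at most 10 in all, crops included, and the job is handed in when it is done.

Besides the shell and the picture viewer there is one more tool, called after "Request:" as name(argument=value, ...) on one line, values as JSON. drive_tool: Moves the arm, as the interface text tells. Shifts and turns lie within -1 to 1; 1 stands for 20 cm of shift or 90 degrees of turn. Its arguments: {"type":"object","properties":{"steps":{"type":"string"}},"required":["steps"]}

```bash
mkdir -p pics; cat > h.py <<'E'
import numpy as np, cv2
from scipy.spatial.transform import Rotation as R
from plant import env
def cam(n):
    c=env.camera_info(n); o=np.array(c["orientation"]); 
    M=o if o.shape==(3,3) else R.from_euler('xyz',o).as_matrix()
    return np.array(c["camera_matrix"]),np.array(c["xyz"]),M
def cloud(n,d):
    K,t,M=cam(n); v,u=np.mgrid[:384,:512]
    p=np.stack([(u-K[0,2])/K[0,0]*d,(v-K[1,2])/K[1,1]*d,d],-1)
    return p@M.T+t
def proj(n,P):
    K,t,M=cam(n); q=(np.atleast_2d(P)-t)@M@K.T; return q[:,:2]/q[:,2:]
E
python3 - <<'E'
from h import *
print(env.camera_info("top"),env.camera_info("scene")); ims=[]
for n in("top","scene"):
    im,d=env.grab_frame(n); P=cloud(n,d); cv2.imwrite(f"pics/{n}0.png",cv2.resize(im[...,::-1],(800,600)))
    for k in("crusher","handle","hub","crank_end","lip","bottle_a","mug","bowl","cup"):
        for r in env.trace(k,n)[:2] if k in("crusher","handle","bottle_a","mug","bowl","cup") else env.search_frame(k,n)[:2]:
            a=r["at"]; a=[int(round(x)) for x in a]
            s=""
            if "mask" in r:
                q=P[r["mask"]&(d>0)]; s=(np.median(q,0).round(3),q.min(0).round(3),q.max(0).round(3))
            print(n,k,round(r["p"],2),a,P[a[0],a[1]].round(3),s)
print(env.get_state())
E
```

```text
{'camera_matrix': array([[426.45059559,   0.        , 251.51761392],
       [  0.        , 426.45059559, 191.70918864],
       [  0.        ,   0.        ,   1.        ]]), 'xyz': array([0.42461618, 0.13778747, 1.09804474]), 'orientation': array([-3.02681750e+00,  6.96960322e-04, -1.57306542e+00])} {'camera_matrix': array([[423.41284361,   0.        , 261.81922797],
       [  0.        , 423.41284361, 194.82612711],
       [  0.        ,   0.        ,   1.        ]]), 'xyz': array([1.11997432, 0.84125626, 0.92463044]), 'orientation': array([-2.28874124, -0.01221067,  2.47331939])}
top crusher 0.85 [173, 271] [0.579 0.094 0.133] (array([0.581, 0.083, 0.1  ]), array([0.544, 0.04 , 0.026]), array([0.649, 0.155, 0.163]))
top handle 0.57 [169, 270] [0.588 0.096 0.131] (array([0.588, 0.1  , 0.139]), array([0.568, 0.068, 0.129]), array([0.604, 0.155, 0.163]))
top hub 0.55 [168, 265] [0.591 0.107 0.132] 
top crank_end 0.53 [169, 270] [0.588 0.096 0.131] 
top crank_end 0.4 [261, 107] [0.375 0.506 0.001] 
top lip 0.92 [174, 275] [0.576 0.085 0.139] 
top bottle_a 0.78 [127, 339] [ 0.7   -0.075 
[... 1963 characters left out ...]
0.074]))
{'clock': 1.0, 'joints': array([-1.38109876e+00,  1.58370125e-01,  1.59698172e+00,  1.67535315e-05,
        1.38622999e+00, -2.10126781e-01]), 'joint_vel': array([ 0.0007816 , -0.00060012, -0.00025372,  0.00118399,  0.00015265,
       -0.00081347]), 'joint_efforts': array([ 2.05046454e-03, -3.85576308e+01, -3.22368479e+01,  7.04451255e-02,
        3.05463059e-02, -1.19154444e-05]), 'tool_pos': array([ 0.22379113, -0.52964736,  0.21462711]), 'tcp_rot': array([ 3.14157864e+00, -1.38503360e-05,  3.99821272e-01]), 'wrist_force': array([-0.02139502, -0.06928088, -0.00889561]), 'ft_torque': array([-0.01725391, -0.02875132,  0.01801585]), 'grasp_force': 0.0, 'opening': 0.09193856197921423}
```

```bash
python3 - <<'E'
from h import *
a=cv2.imread("pics/top0.png");b=cv2.imread("pics/scene0.png")
s=800/512
c=lambda i,r,q,h,w:cv2.resize(i[int(r*s):int((r+h)*s),int(q*s):int((q+w)*s)],(400,400),interpolation=cv2.INTER_CUBIC)
big=np.vstack([np.hstack([cv2.resize(a,(400,200*3//2))[:200],cv2.resize(b,(400,300))[50:250]]),np.hstack([c(a,134,226,80,80),c(b,155,200,80,80)])])
cv2.imwrite("pics/c1.png",big)
im,d=env.grab_frame("top");P=cloud("top",d)
np.set_printoptions(linewidth=250)
w=(abs(P[...,0]-.59)<.1)&(abs(P[...,1]-.1)<.12)&(d>0)
for lo,hi in((.02,.04),(.08,.097),(.1,.115),(.117,.141),(.141,.148),(.15,.17)):
    q=P[w&(P[...,2]>lo)&(P[...,2]<hi)]
    print(lo,hi,len(q),np.median(q,0).round(3),q.min(0).round(3),q.max(0).round(3))
print((P[150:200,250:300:1,2]*1000)[::2,::2].astype(int))
E
```

```text
0.02 0.04 6268 [0.583 0.109 0.03 ] [ 0.491 -0.02   0.023] [0.69 0.22 0.04]
0.08 0.097 241 [0.577 0.072 0.087] [0.491 0.038 0.08 ] [0.64  0.218 0.096]
0.1 0.115 220 [0.574 0.08  0.105] [0.557 0.054 0.1  ] [0.608 0.104 0.109]
0.117 0.141 229 [0.587 0.096 0.135] [0.564 0.061 0.118] [0.602 0.158 0.141]
0.141 0.148 22 [0.582 0.081 0.141] [0.571 0.071 0.141] [0.593 0.151 0.148]
0.15 0.17 40 [0.599 0.148 0.158] [0.592 0.141 0.151] [0.607 0.155 0.163]
[[  28   28   28   31   27   29   32   28   34   32   30   30   30   30   29   30   28   35   31   30   28   29   26   29   31]
 [  30   31   28   30   27   29   29   30   30   35   27   31   30   30   30   28   28   83   34   33   31   32   32   29   30]
 [  31   33   32   29   33   30   30   28   27   28   29   29   28   28   32   28   84   79   79   77   29   32   26   29   32]
 [  30   29   31   30   32   29   29   27   28   31   31   31   26   30   31   31   83   76   78   74   76   76   29   28   30]
 [  29   29   28   30   33   33   31   29   29   29   31   29   28   29   30   86   80   80   81   75   77   86   27   30   27]
 [  28   29 
[... 1848 characters left out ...]
 86   88 1098   66   37   34   28   28   28   34   30   26]
 [  30   31   33   30   30   29 1098   32   33   40   43   51 1098   56   53   40   38   33   33   31   27   28   29   28   26]
 [  27   32   28   30   30   30   29   30   28   30   36   35   36   37   37   34   27   29   27   28   28   33   31   32   30]
 [  28   30   27   28   27   31   27   26   31   31   29   30   26   30   33   31   28   30   34   30   29   30   27   34   31]
 [  32   32   30   26   33   32   28   30   28   28   31   30   32   30   29   27   32   31   29   29   28   28   30   32   29]
 [  29   29   29   32   33   30   29   35   31   28   29   30   28   27   29   32   29   31   27   29   30   31   32   28   29]]
```

View pics/c1.png

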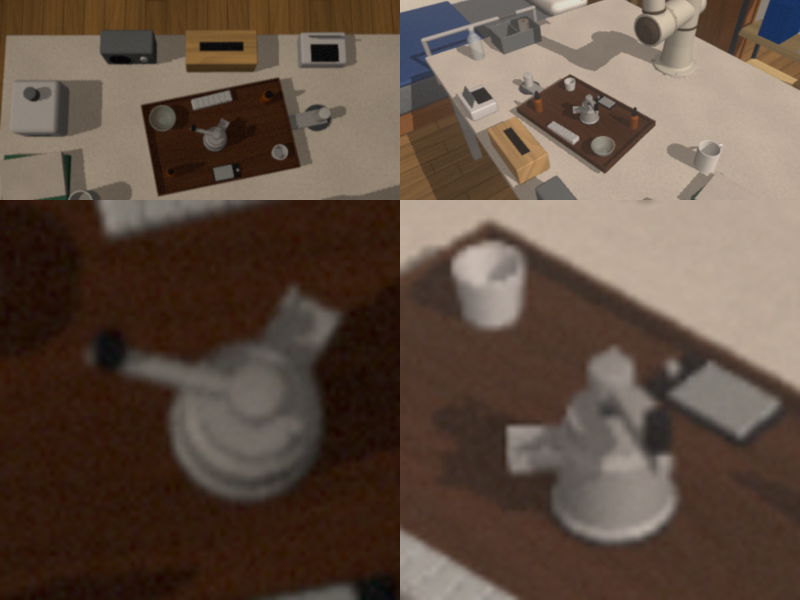

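```bash
cat >> h.py <<'E'
def look(n=3,z0=.03):
    L=[]
    for i in range(n):
        im,d=env.grab_frame("top"); P=cloud("top",d); P[d==0]=0; L.append(P[130:220,220:330].reshape(-1,3))
    return np.vstack(L)
E
python3 - <<'E'
from h import *
from scipy.optimize import minimize
P=look(3); x=P[:,:2];z=P[:,2]
h0=np.array([.581,.082])
# hub: maximise points in 14mm disc
q=x[(z>.130)&(z<.147)&(np.hypot(*(x-h0).T)<.03)]
c=h0
b=x[(z>.1)&(z<.110)&(np.hypot(*(x-h0).T)<.04)]  # barrel top
f=lambda p,q,r:np.mean(np.clip(np.hypot(*(q-p).T)-r,0,None)**2)+0*1
from cv2 import minEnclosingCircle as mec
print("barrel",mec(b.astype(np.float32)))
hh=x[(z>.1365)&(z<.145)&(np.hypot(*(x-h0).T)<.016)]; print("hubmean",hh.mean(0),mec(hh.astype(np.float32)))
bo=x[(z>.082)&(z<.095)&(np.hypot(*(x-h0).T)<.036)]; print("body",mec(bo.astype(np.float32)))
c=np.array(mec(hh.astype(np.float32))[0])
r=np.hypot(*(x-c).T)
l=x[(z>.068)&(z<.095)&(r>.04)&(r<.075)]; m=l.mean(0)-c; print("lip",m,np.degrees(np.arctan2(m[1],m[0])),np.hypot(*(l-c).T).max())
k=x[(z>.148)&(r<.1)&(r>.04)]; m=k.mean(0)-c; print("knob",k.mean(0),np.hypot(*m),np.degrees(np.arctan2(m[1],m[0])))
a=x[(z>.125)&(z<.142)&(r>.02)&(r<.09)]; 
for m in a-c: pass
an=np.degrees(np.arctan2(*(a-c).T[::-1])); 
print("arm",np.median(an[abs(an-75)<25])); p=a[abs(an-75)>40]; print("pin",p.mean(0)-c,np.degrees(np.arctan2(*(p.mean(0)-c)[::-1])),len(p))
E
```

```text
barrel ((0.5817586183547974, 0.07961361110210419), 0.02623676136136055)
hubmean [0.58148713 0.08033519] ((0.5822966694831848, 0.08039814233779907), 0.014283883385360241)
body ((0.5826855897903442, 0.08014878630638123), 0.03394947201013565)
lip [ 0.04305683 -0.02672288] -31.8254849345477 0.06303879869765296
knob [0.59853827 0.14789302] 0.06942152239549705 76.4698917991796
arm 77.47931138263426
pin [-0.01631316 -0.01802304] -132.14912809008766 14
```

```bash
cat >> h.py <<'E'
C=np.array([.582,.0802]); LIP=-31.8
def pose(): 
    s=env.get_state(); return np.array(s["tool_pos"]),R.from_euler('xyz',s["tcp_rot"])
def arc(th,s,r=.048):
    a=np.radians(th); return C+r*np.array([np.cos(a),np.sin(a)])+s*np.array([-np.sin(a),np.cos(a)])
def row(p,Q,xyz,yaw):
    t=Q.inv().apply(np.array(xyz)-p)/.2
    y0=np.degrees(Q.as_euler('xyz')[2]); return np.r_[t,-((yaw-y0+180)%360-180)/90]
E
cat > go.py <<'E'
import sys; from h import *
p,Q=pose()   # x y z yaw(deg): target in tool units
x,y,z,w=map(float,sys.argv[1:]); print(row(p,Q,(x,y,z),w).round(3), p.round(3))
E
python3 go.py .593 .127 .215 257; python3 -c "
from h import *
print(arc(77,0))"
```

```text
[ 2.978e+00 -2.306e+00 -2.000e-03  1.399e+00] [ 0.224 -0.53   0.215]
[0.59279765 0.12696976]
```

Request:
drive_tool(steps="0.15 -0.1 0 -0.11 0.65; 0.3 -0.2 0 -0.22 0.65; 0.45 -0.3 0 -0.33 0.65; 0.6 -0.4 0 -0.44 0.65; 0.75 -0.5 0 -0.55 0.65; 0.9 -0.6 0 -0.66 0.65; 1 -0.7 0 -0.77 0.65; 1 -0.77 0 -0.88 0.65")

```text
clock: 2.2
tool_pos: [0.3488, -0.3086, 0.2147]
tcp_rot: [3.141, 0.0, 1.79]
wrist_force: [-0.1, -0.4, -0.5]
opening: 0.0325
grasp_force: 0.0
```

```bash
python3 go.py .593 .127 .215 257; python3 -c "
from h import *
s=env.get_state();print(s['clock'],s['joints'],s['opening'],s['tcp_rot'])"
```

```text
[ 1.861e+00  1.665e+00 -1.000e-03 -1.716e+00] [ 0.349 -0.309  0.215]
2.2 [-9.84958016e-01 -1.33040439e-01  1.89110267e+00  2.78615494e-04
  1.38334421e+00 -1.20417318e+00] 0.03248478788677712 [3.14127035e+00 7.57009626e-05 1.78995958e+00]
```

Request:
drive_tool(steps="0.15 0.13 0 -0.1 0.65; 0.3 0.27 0 -0.2 0.65; 0.45 0.4 0 -0.3 0.65; 0.6 0.54 0 -0.4 0.65; 0.75 0.67 0 -0.5 0.65; 0.9 0.8 0 -0.6 0.65; 1 0.9 0 -0.7 0.65; 1 0.9 0 -0.8 0.65")

```text
clock: 3.2
tool_pos: [0.4828, -0.075, 0.2147]
tcp_rot: [3.141, 0.0, 3.047]
wrist_force: [0.2, -0.3, -0.2]
opening: 0.0322
grasp_force: 0.0
```

```bash
python3 go.py .593 .127 .215 257
```

```text
[-4.530e-01  1.058e+00 -1.000e-03 -9.160e-01] [ 0.483 -0.075  0.215]
```

Request:
drive_tool(steps="-0.06 0.15 0 -0.11 0.65; -0.12 0.3 0 -0.23 0.65; -0.18 0.45 0 -0.34 0.65; -0.24 0.6 0 -0.46 0.65; -0.3 0.75 0 -0.58 0.65; -0.36 0.9 0 -0.69 0.65; -0.42 1 0 -0.8 0.65; -0.453 1 0 -0.915 0.65")

```text
clock: 4.2
tool_pos: [0.5932, 0.1145, 0.2144]
tcp_rot: [3.141, 0.0, -1.799]
wrist_force: [-1.1, 0.2, -0.4]
opening: 0.032
grasp_force: 0.0
```

```bash
python3 go.py .593 .127 .112 257; python3 - <<'E'
from h import *
im,d=env.grab_frame("scene"); cv2.imwrite("pics/s2.png",cv2.resize(im[130:280,160:360,::-1],(800,600)))
E
```

```text
[-0.061  0.015  0.512 -0.001] [0.593 0.114 0.214]
```

View pics/s2.png

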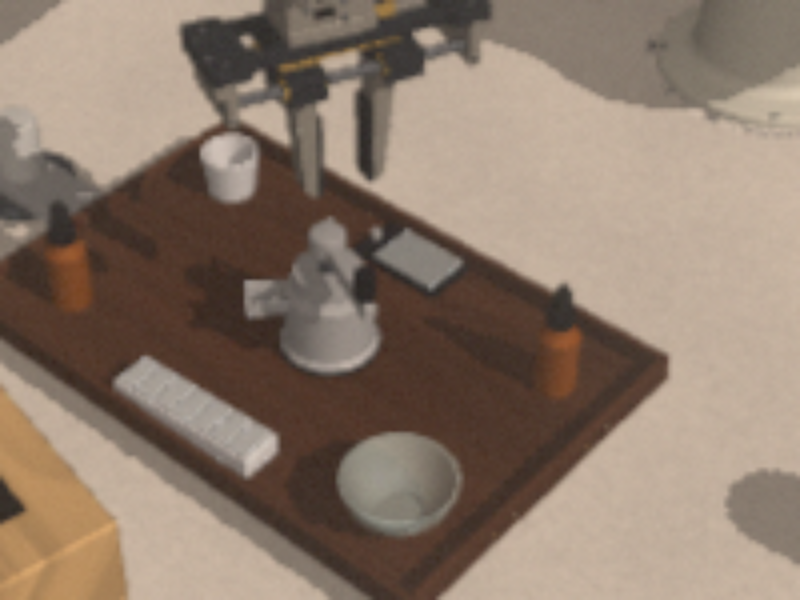

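The picture shows the two fingers (tips near 312,190 and 372,178) above the crusher. The handle arm and knob (365,285) lie between their lines. Next I shift outward along the arm and descend astride it.

Request:
drive_tool(steps="-0.06 0.015 0 0 0.65; -0.06 0.015 0.1 0 0.65; -0.06 0.015 0.2 0 0.65; -0.06 0.015 0.3 0 0.65; -0.06 0.015 0.4 0 0.65; -0.06 0.015 0.46 0 0.65; -0.06 0.015 0.51 0 0.65; -0.06 0.015 0.51 0 0.65")

```text
clock: 5.25
tool_pos: [0.5924, 0.1254, 0.1119]
tcp_rot: [3.141, -0.0, -1.807]
wrist_force: [0.2, 0.8, 0.0]
opening: 0.0325
grasp_force: 0.0
```

```bash
cat > plan.py <<'E'
import sys; from h import *
# plan.py th0 th1 s0 s1: rows along the arc from pose, 8 rows
p,Q=pose(); t0,t1,s0,s1=map(float,sys.argv[1:])
s=env.get_state(); print(s["clock"],p.round(4),s["tcp_rot"][2]*57.3%360,s["wrist_force"].round(2),s["joints"].round(2))
for i in range(1,9):
    th=t0+(t1-t0)*i/8; q=arc(th,s0+(s1-s0)*i/8)
    print("%.3f %.3f 0 %.3f 0.65;"%tuple(row(p,Q,(*q,.112),th+180)[[0,1,3]]),end=" ")
E
python3 plan.py 77 37 0 -.011 ; python3 plan.py 77 17 0 -.011
```

```text
5.25 [0.5924 0.1254 0.1119] 256.44604508478903 [0.17 0.8  0.04] [ 0.01  0.33  1.6   0.    1.21 -2.9 ]
-0.007 -0.028 0 0.049 0.65; -0.003 -0.056 0 0.105 0.65; 0.004 -0.082 0 0.161 0.65; 0.014 -0.108 0 0.216 0.65; 0.027 -0.133 0 0.272 0.65; 0.043 -0.157 0 0.327 0.65; 0.061 -0.178 0 0.383 0.65; 0.081 -0.198 0 0.438 0.65; 5.25 [0.5924 0.1254 0.1119] 256.44604508478903 [0.17 0.8  0.04] [ 0.01  0.33  1.6   0.    1.21 -2.9 ]
-0.006 -0.038 0 0.077 0.65; 0.003 -0.076 0 0.161 0.65; 0.017 -0.111 0 0.244 0.65; 0.036 -0.145 0 0.327 0.65; 0.061 -0.174 0 0.411 0.65; 0.089 -0.200 0 0.494 0.65; 0.122 -0.221 0 0.577 0.65; 0.157 -0.237 0 0.661 0.65;
```

Request:
drive_tool(steps="-0.006 -0.038 0 0.077 0.65; 0.003 -0.076 0 0.161 0.65; 0.017 -0.111 0 0.244 0.65; 0.036 -0.145 0 0.327 0.65; 0.061 -0.174 0 0.411 0.65; 0.089 -0.2 0 0.494 0.65; 0.122 -0.221 0 0.577 0.65; 0.157 -0.237 0 0.661 0.65")

```text
clock: 6.25
tool_pos: [0.6321, 0.0843, 0.1135]
tcp_rot: [3.141, 0.002, -2.85]
wrist_force: [0.4, 2.1, -0.1]
opening: 0.0322
grasp_force: 1.4
```

```bash
python3 plan.py 17 -53 -.011 -.011; python3 - <<'E'
from h import *
im,d=env.grab_frame("scene"); cv2.imwrite("pics/s3.png",cv2.resize(im[150:250,180:313,::-1],(800,600)))
E
```

```text
6.25 [0.6321 0.0843 0.1135] 196.71388002104308 [ 0.44  2.12 -0.05] [-0.06  0.4   1.5   0.    1.23 -1.92]
0.017 -0.038 0 0.094 0.65; 0.033 -0.071 0 0.191 0.65; 0.054 -0.102 0 0.289 0.65; 0.080 -0.130 0 0.386 0.65; 0.110 -0.153 0 0.483 0.65; 0.142 -0.171 0 0.580 0.65; 0.178 -0.184 0 0.678 0.65; 0.214 -0.192 0 0.775 0.65;
```

View pics/s3.png

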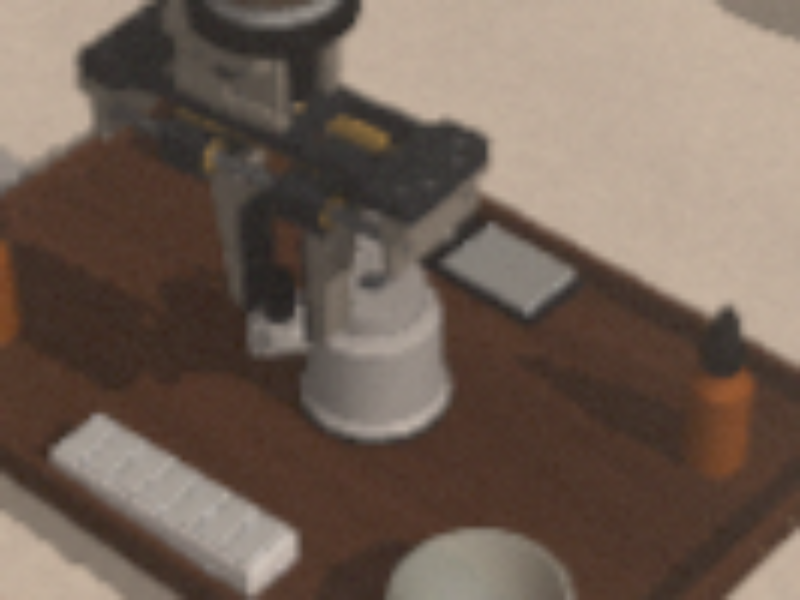

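The arm is being pushed: the knob (280,290) sits between the fingers and the push force is about 2 N. I continue the arc.

Request:
drive_tool(steps="0.017 -0.038 0 0.094 0.65; 0.033 -0.071 0 0.191 0.65; 0.054 -0.102 0 0.289 0.65; 0.08 -0.13 0 0.386 0.65; 0.11 -0.153 0 0.483 0.65; 0.142 -0.171 0 0.58 0.65; 0.178 -0.184 0 0.678 0.65; 0.214 -0.192 0 0.775 0.65")

```text
clock: 7.3
tool_pos: [0.6022, 0.0352, 0.1135]
tcp_rot: [3.139, 0.0, 2.217]
wrist_force: [1.1, 3.2, -0.6]
opening: 0.0323
grasp_force: 1.2
```

```bash
python3 plan.py -53 -113 -.011 -.011
```

```text
7.3 [0.6022 0.0352 0.1135] 127.06047962150862 [ 1.06  3.23 -0.57] [-0.14  0.32  1.61  0.    1.21 -0.79]
0.010 -0.031 0 0.084 0.65; 0.023 -0.061 0 0.167 0.65; 0.040 -0.088 0 0.251 0.65; 0.060 -0.113 0 0.334 0.65; 0.084 -0.135 0 0.417 0.65; 0.110 -0.154 0 0.501 0.65; 0.138 -0.169 0 0.584 0.65; 0.168 -0.181 0 0.667 0.65;
```

Request:
drive_tool(steps="0.01 -0.031 0 0.084 0.65; 0.023 -0.061 0 0.167 0.65; 0.04 -0.088 0 0.251 0.65; 0.06 -0.113 0 0.334 0.65; 0.084 -0.135 0 0.417 0.65; 0.11 -0.154 0 0.501 0.65; 0.138 -0.169 0 0.584 0.65; 0.16 -0.178 0 0.645 0.65")

```text
clock: 8.3
tool_pos: [0.555, 0.0384, 0.1138]
tcp_rot: [3.138, -0.001, 1.206]
wrist_force: [1.7, -0.0, -0.1]
opening: 0.0321
grasp_force: 0.9
```

```bash
python3 plan.py -111 -117 -.011 -.011
```

```text
8.3 [0.555  0.0384 0.1138] 69.09688525665796 [ 1.72 -0.04 -0.12] [-0.15  0.21  1.75 -0.    1.18  0.22]
0.004 -0.007 0 0.009 0.65; 0.005 -0.010 0 0.018 0.65; 0.006 -0.013 0 0.026 0.65; 0.007 -0.017 0 0.034 0.65; 0.008 -0.020 0 0.043 0.65; 0.009 -0.023 0 0.051 0.65; 0.009 -0.026 0 0.059 0.65; 0.011 -0.029 0 0.068 0.65;
```

Request:
drive_tool(steps="0.002 -0.005 0 0.01 0.65; 0.003 -0.009 0 0.015 0.65; 0.004 -0.013 0 0.02 0.65; 0.005 -0.017 0 0.025 0.65; 0.006 -0.02 0 0.03 0.65; 0.006 -0.023 0 0.03 0.65; 0.006 -0.026 0 0.03 0.65; 0.006 -0.026 0 0.03 0.65")

```text
clock: 9.3
tool_pos: [0.5524, 0.0402, 0.1137]
tcp_rot: [3.134, -0.001, 1.16]
wrist_force: [8.7, -4.6, -2.2]
opening: 0.0319
grasp_force: 5.0
```

```bash
python3 plan.py -113 -73 .011 .011; python3 - <<'E'
from h import *
im,d=env.grab_frame("scene"); cv2.imwrite("pics/s4.png",cv2.resize(im[150:250,180:313,::-1],(800,600)))
E
```

```text
9.3 [0.5524 0.0402 0.1137] 66.47980703240059 [ 8.72 -4.63 -2.22] [-0.14  0.2   1.76 -0.    1.18  0.27]
0.009 0.134 0 -0.061 0.65; 0.017 0.154 0 -0.117 0.65; 0.026 0.173 0 -0.173 0.65; 0.037 0.192 0 -0.228 0.65; 0.050 0.209 0 -0.284 0.65; 0.064 0.225 0 -0.339 0.65; 0.079 0.240 0 -0.395 0.65; 0.096 0.254 0 -0.450 0.65;
```

View pics/s4.png

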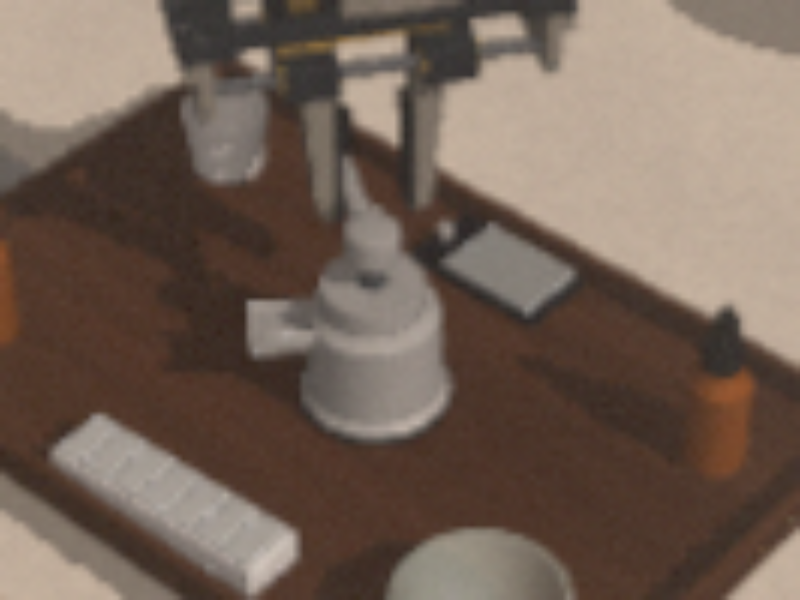

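The arm now points back-right behind the hub, with the finger pressing it against its stop at about 10 N, roughly five times the friction force. The lip is at (270,325). Now the push back.

```bash
python3 plan.py -113 -53 -.011 .011
```

```text
9.35 [0.5524 0.0402 0.1137] 66.48005981784893 [ 8.8  -5.22 -2.28] [-0.14  0.2   1.76 -0.    1.18  0.27]
-0.001 0.049 0 -0.089 0.65; 0.004 0.094 0 -0.172 0.65; 0.016 0.137 0 -0.256 0.65; 0.036 0.178 0 -0.339 0.65; 0.062 0.215 0 -0.422 0.65; 0.094 0.246 0 -0.506 0.65; 0.131 0.272 0 -0.589 0.65; 0.172 0.292 0 -0.672 0.65;
```

Request:
drive_tool(steps="0 0.05 0 0 0.65; 0.005 0.1 0 -0.02 0.65; 0.009 0.134 0 -0.061 0.65; 0.017 0.154 0 -0.117 0.65; 0.026 0.173 0 -0.173 0.65; 0.037 0.192 0 -0.228 0.65; 0.05 0.209 0 -0.284 0.65; 0.064 0.225 0 -0.339 0.65")

```text
clock: 10.35
tool_pos: [0.5949, 0.0352, 0.1116]
tcp_rot: [-3.138, -0.001, 1.697]
wrist_force: [-1.4, -1.0, -0.2]
opening: 0.0325
grasp_force: 1.0
```

```bash
python3 plan.py -83 -36 .011 .011
```

```text
10.35 [0.5949 0.0352 0.1116] 97.22362337173416 [-1.37 -1.   -0.2 ] [-0.14  0.31  1.63 -0.    1.21 -0.27]
-0.002 0.043 0 -0.063 0.65; 0.007 0.066 0 -0.128 0.65; 0.019 0.089 0 -0.193 0.65; 0.033 0.110 0 -0.259 0.65; 0.049 0.129 0 -0.324 0.65; 0.067 0.147 0 -0.389 0.65; 0.086 0.163 0 -0.455 0.65; 0.107 0.177 0 -0.520 0.65;
```

Request:
drive_tool(steps="0 0.025 0 -0.05 0.65; 0.007 0.055 0 -0.12 0.65; 0.019 0.083 0 -0.193 0.65; 0.033 0.107 0 -0.259 0.65; 0.049 0.127 0 -0.324 0.65; 0.067 0.146 0 -0.389 0.65; 0.086 0.161 0 -0.455 0.65; 0.086 0.161 0 -0.455 0.65")

```text
clock: 11.35
tool_pos: [0.6253, 0.0566, 0.1117]
tcp_rot: [-3.14, -0.002, 2.408]
wrist_force: [-0.1, 0.5, 0.6]
opening: 0.0322
grasp_force: 0.1
```

```bash
cat > ang.py <<'E'
from h import *
P=look(2); P2=[]
for i in range(2):
    im,d=env.grab_frame("scene"); Q=cloud("scene",d); Q[d==0]=0; P2.append(Q[150:260,180:330].reshape(-1,3))
cv2.imwrite("pics/top_now.png",cv2.resize(env.grab_frame("top")[0][130:220,220:340,::-1],(800,600),interpolation=cv2.INTER_CUBIC))
for n,A,c in(("top",P,C),("scene",np.vstack(P2),C)):
    x=A[:,:2]-c; r=np.hypot(*x.T); z=A[:,2]; an=np.degrees(np.arctan2(x[:,1],x[:,0]))
    m=(z>.118)&(z<.142)&(r>.018)&(r<.085)&(abs(an-LIP)<35); k=(z>.145)&(z<.166)&(r>.058)&(r<.082)&(abs(an-LIP)<35)
    print(n,"arm",m.sum(),np.median(an[m]).round(1),np.median(an[m&(r>.04)]).round(1),"knob",k.sum(),x[k].mean(0)+c,np.median(an[k]).round(1))
E
python3 ang.py; python3 plan.py -42 -31.8 .011 .011
```

```text
top arm 87 -41.1 -2.8 knob 0 [nan nan] nan
scene arm 153 -6.2 -3.0 knob 24 [0.6482514  0.07752755] -2.4
11.6 [0.6258 0.0561 0.1126] 137.8858190787213 [-0.24  0.42 -0.31] [-0.1   0.38  1.53  0.    1.22 -0.94]
0.005 0.003 0 -0.016 0.65; 0.006 0.009 0 -0.030 0.65; 0.008 0.014 0 -0.044 0.65; 0.009 0.019 0 -0.058 0.65; 0.011 0.024 0 -0.072 0.65; 0.013 0.029 0 -0.086 0.65; 0.015 0.034 0 -0.101 0.65; 0.017 0.040 0 -0.115 0.65; ang.py:9: RuntimeWarning: Mean of empty slice.
  print(n,"arm",m.sum(),np.median(an[m]).round(1),np.median(an[m&(r>.04)]).round(1),"knob",k.sum(),x[k].mean(0)+c,np.median(an[k]).round(1))
  ret = um.true_divide(
  return _methods._mean(a, axis=axis, dtype=dtype,
  ret = ret.dtype.type(ret / rcount)
```

View pics/top_now.png

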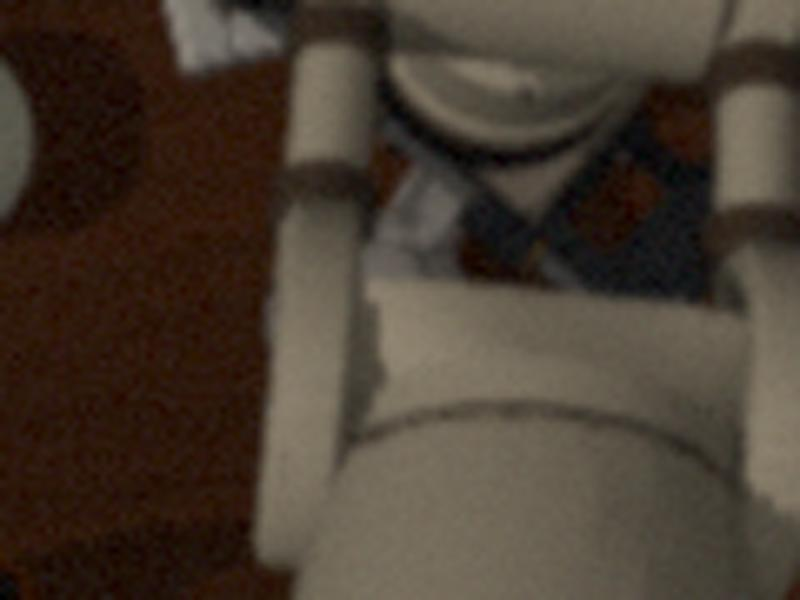

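The robot arm hides the crusher from the top camera. I finish the push from contact geometry, then lift clear and measure.

Request:
drive_tool(steps="0.005 0.005 0 -0.016 0.65; 0.006 0.012 0 -0.035 0.65; 0.008 0.018 0 -0.055 0.65; 0.01 0.024 0 -0.075 0.65; 0.013 0.03 0 -0.09 0.65; 0.015 0.034 0 -0.1 0.65; 0.015 0.034 0 -0.1 0.65; 0.015 0.034 0 -0.1 0.65")

```text
clock: 12.6
tool_pos: [0.6281, 0.0634, 0.1126]
tcp_rot: [3.141, -0.0, 2.564]
wrist_force: [-0.4, -1.1, 0.5]
opening: 0.0324
grasp_force: 0.5
```

Request:
drive_tool(steps="0 -0.02 0 0 0.65; 0 -0.045 0 0 0.65; 0 -0.045 0 0 0.65; 0 -0.045 -0.2 0 0.65; 0 -0.045 -0.4 0 0.65; 0 -0.045 -0.6 0 0.65; 0 -0.045 -0.6 0 0.65; 0 -0.045 -0.6 0 0.65")

```text
clock: 13.6
tool_pos: [0.6227, 0.0558, 0.2315]
tcp_rot: [-3.141, -0.001, 2.564]
wrist_force: [-0.7, -0.2, -0.9]
opening: 0.0319
grasp_force: 0.0
```

```bash
python3 go.py .60 -.10 .232 148
```

```text
[-0.33  -0.715 -0.002 -0.012] [0.623 0.056 0.232]
```

Request:
drive_tool(steps="0 -0.2 0 0 0.65; 0 -0.4 0 0 0.65; -0.1 -0.6 0 0 0.65; -0.2 -0.8 0 0 0.65; -0.2 -1 0 0 0.65; -0.2 -1 0 0 0.65; -0.2 -1 0 0 0.65; -0.2 -1 0 0 0.65")

```text
clock: 14.6
tool_pos: [0.5477, -0.1326, 0.232]
tcp_rot: [3.141, -0.001, 2.566]
wrist_force: [1.2, 0.1, -0.5]
opening: 0.032
grasp_force: 0.0
```

```bash
python3 ang.py
```

```text
top arm 177 -34.7 -34.7 knob 86 [0.63839422 0.04202661] -34.0
scene arm 227 -29.6 -30.0 knob 70 [0.64285372 0.04403835] -30.0
```

View pics/top_now.png

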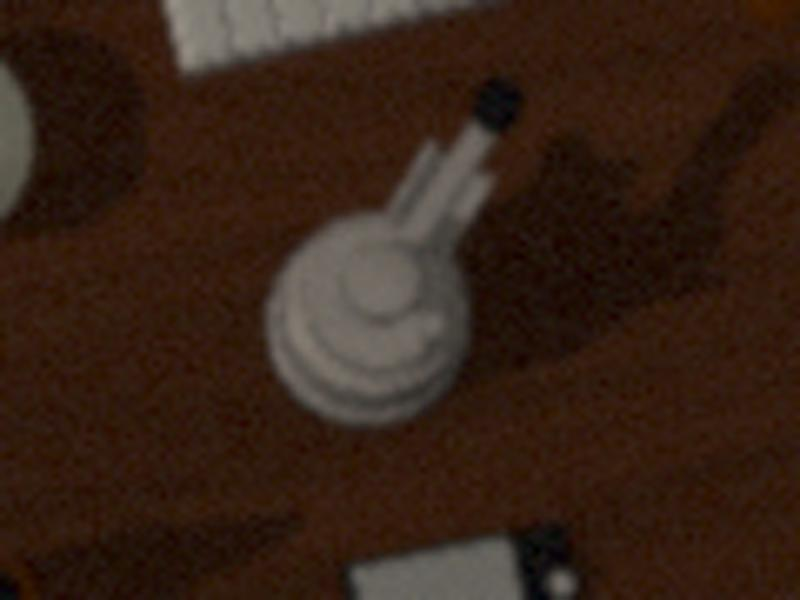

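```bash
python3 - <<'E'
from h import *
from scipy.optimize import minimize
D=[];I=[]
for i in range(8):
    im,d=env.grab_frame("top"); D.append(np.where(d>0,d,np.nan)); I.append(im.astype(float))
d=np.nanmedian(D,0); im=np.mean(I,0).astype(np.uint8)
np.savez("now.npz",d=d,im=im)
P=cloud("top",d)[130:220,220:340].reshape(-1,3); z=P[:,2]
def enc(q): return cv2.minEnclosingCircle(q.astype(np.float32))
x=P[:,:2]; r=np.hypot(*(x-C).T)
h=x[(z>.1375)&(z<.143)&(r<.018)]; print("hub",enc(h),h.mean(0))
b=x[(z>.1)&(z<.108)&(r<.032)]; print("barrel",enc(b))
f=x[(z>.085)&(z<.093)&(r<.036)]; print("body",enc(f))
a=P[(z>.128)&(z<.1365)&(r>.022)&(r<.085)&(x[:,0]>C[0])][:,:2]
v=cv2.fitLine(a.astype(np.float32),cv2.DIST_HUBER,0,.01,.01).ravel(); print("arm line",np.degrees(np.arctan2(v[1],v[0])),"offset of C",np.cross(v[:2],C-v[2:]),len(a),"bearing",np.degrees(np.arctan2(*(a.mean(0)-C)[::-1])))
l=x[(z>.070)&(z<.096)&(r>.040)&(r<.07)&(x[:,0]>C[0])]
print("lip n",len(l))
for t in range(-38,-25,2):
    u=np.radians(t); w=(l-C)@[-np.sin(u),np.cos(u)]; print(t,np.percentile(w,[2,98]).round(4),w.mean().round(4))
rc=cv2.minAreaRect((l*1000).astype(np.float32)); print(rc)
E
python3 - <<'E'
import sys; sys.path.insert(0,'.')
import os; os.chdir('.')
from h import *
im=np.load("now.npz")["im"][...,::-1]
old=cv2.resize(cv2.imread("pics/top0.png"),(512,384),interpolation=cv2.INTER_AREA)
def ov(i,arm):
    s=8; o=np.array([262,143]); c=cv2.resize(i[143:193,262:312],(400,400),interpolation=cv2.INTER_CUBIC)
    for t,col in((LIP,(0,255,0)),(-34.5,(0,0,255))):
        a=np.radians(t); e=np.array([np.cos(a),np.sin(a)]); n=np.array([-e[1],e[0]])
        poly=[C+.035*e+.0135*n,C+.062*e+.0135*n,C+.062*e-.0135*n,C+.035*e-.0135*n]
        q=(proj("top",[[*p,.086] for p in poly])-o+.5)*s
        cv2.polylines(c,[q.astype(int)],False,col,1)
        if arm:
            q=(proj("top",[[*(C+.012*e),.134],[*(C+.08*e),.134]])-o+.5)*s; cv2.line(c,*[tuple(map(int,k)) for k in q],col,1)
    return c
cv2.imwrite("pics/ov.png",np.hstack([ov(old,0),ov(im,1)]))
E
```

```text
hub ((0.5818139910697937, 0.07984975725412369), 0.013269818387925625) [0.58162299 0.07993145]
barrel ((0.5817758440971375, 0.07995075732469559), 0.025908414274454117)
body ((0.5827195644378662, 0.07934421300888062), 0.033633869141340256)
arm line -33.806595 offset of C 0.0005695826806047868 79 bearing -34.51275101605139
lip n 64
-38 [-0.0077  0.0187] 0.006
-36 [-0.0093  0.0169] 0.0043
-34 [-0.0111  0.0151] 0.0025
-32 [-0.013   0.0132] 0.0007
-30 [-0.0148  0.0113] -0.001
-28 [-0.0167  0.0098] -0.0028
-26 [-0.0186  0.0081] -0.0046
((624.7063598632812, 53.7888298034668), (26.599401473999023, 23.25843620300293), 57.41091537475586)<stdin>:15: DeprecationWarning: Arrays of 2-dimensional vectors are deprecated. Use arrays of 3-dimensional vectors instead. (deprecated in NumPy 2.0)
```

View pics/ov.png

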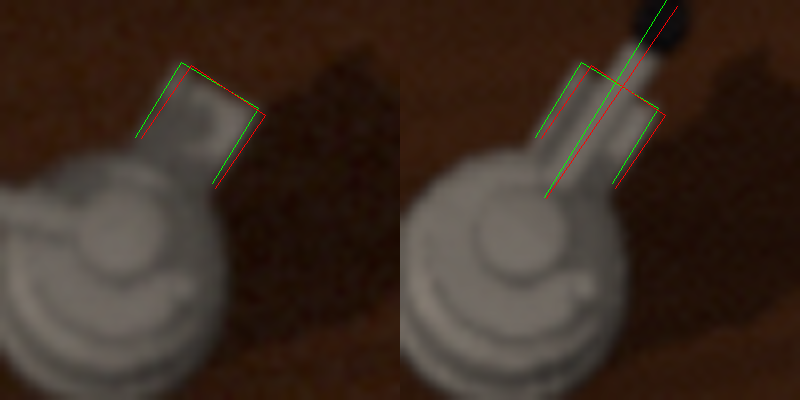

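The overlay shows the lip (green, -32°) and the arm at about -34.3°, so the arm is roughly 2° short. I return for a small push of 1.8 mm.

Request:
drive_tool(steps="0 0.2 0 0 0.65; 0.05 0.4 0 0 0.65; 0.1 0.6 0 0 0.65; 0.15 0.8 0 0 0.65; 0.2 1 0 0 0.65; 0.2 1 0 0 0.65; 0.2 1 0 0 0.65; 0.2 1 0 0 0.65")

```text
clock: 16.25
tool_pos: [0.623, 0.0545, 0.2326]
tcp_rot: [-3.141, 0.0, 2.563]
wrist_force: [-0.5, 1.0, -0.6]
opening: 0.0317
grasp_force: 0.0
```

Request:
drive_tool(steps="0 0 0.1 0 0.65; 0 0 0.2 0 0.65; 0 0 0.3 0 0.65; 0 0 0.4 0 0.65; 0 0 0.5 0 0.65; 0 0 0.6 0 0.65; 0 0 0.6 0 0.65; 0 0 0.6 0 0.65")

```text
clock: 17.25
tool_pos: [0.6237, 0.0557, 0.1132]
tcp_rot: [3.141, 0.001, 2.564]
wrist_force: [0.5, -0.1, -0.4]
opening: 0.0326
grasp_force: 0.0
```

```bash
python3 go.py .6291 .0649 .112 148.9;python3 go.py .6281 .0634 .112 148.9
```

```text
[ 0.003  0.053  0.006 -0.022] [0.624 0.056 0.113]
[ 0.003  0.044  0.006 -0.022] [0.624 0.056 0.113]
```

Request:
drive_tool(steps="0.003 0.015 0 -0.02 0.65; 0.003 0.03 0 -0.02 0.65; 0.003 0.04 0 -0.02 0.65; 0.003 0.045 0 -0.02 0.65; 0.003 0.049 0 -0.02 0.65; 0.003 0.052 0 -0.02 0.65; 0.003 0.054 0 -0.02 0.65; 0.003 0.054 0 -0.02 0.65")

```text
clock: 18.25
tool_pos: [0.6286, 0.065, 0.1126]
tcp_rot: [-3.142, 0.0, 2.596]
wrist_force: [-0.4, -1.7, 0.8]
opening: 0.0322
grasp_force: 0.8
```

Request:
drive_tool(steps="0 -0.02 0 0 0.65; 0 -0.045 0 0 0.65; 0 -0.045 0 0 0.65; 0 -0.045 -0.2 0 0.65; 0 -0.045 -0.4 0 0.65; 0 -0.045 -0.6 0 0.65; 0 -0.045 -0.6 0 0.65; 0 -0.045 -0.6 0 0.65")

```text
clock: 19.25
tool_pos: [0.6234, 0.0575, 0.2315]
tcp_rot: [-3.141, -0.001, 2.596]
wrist_force: [-0.4, -0.8, -0.2]
opening: 0.0322
grasp_force: 0.0
```

Request:
drive_tool(steps="0 -0.2 0 0 0.65; 0 -0.4 0 0 0.65; -0.1 -0.6 0 0 0.65; -0.2 -0.8 0 0 0.65; -0.2 -1 0 0 0.65; -0.2 -1 0 0 0.65; -0.2 -1 0 0 0.65; -0.2 -1 0 0 0.65")

```text
clock: 20.25
tool_pos: [0.5544, -0.1332, 0.2319]
tcp_rot: [3.141, -0.001, 2.597]
wrist_force: [0.3, 0.2, -0.3]
opening: 0.0319
grasp_force: 0.0
```

```bash
python3 ang.py; python3 - <<'E'
from h import *
D=[]
for i in range(8):
    im,d=env.grab_frame("top"); D.append(np.where(d>0,d,np.nan))
P=cloud("top",np.nanmedian(D,0))[130:220,220:340].reshape(-1,3); z=P[:,2];x=P[:,:2]; r=np.hypot(*(x-C).T)
a=x[(z>.128)&(z<.1365)&(r>.022)&(r<.085)&(x[:,0]>C[0])]
v=cv2.fitLine(a.astype(np.float32),cv2.DIST_HUBER,0,.01,.01).ravel(); print(np.degrees(np.arctan2(v[1],v[0])),np.degrees(np.arctan2(*(a.mean(0)-C)[::-1])),env.get_state()["clock"])
E
```

```text
top arm 183 -32.5 -32.4 knob 92 [0.64014161 0.04383915] -32.2
scene arm 231 -27.8 -28.1 knob 72 [0.6438177  0.04610935] -28.1
-32.165104 -32.29017989143904 20.9
```

```bash
python3 -c "
from plant import env
print(env.close_job())"
```

```text
the job is handed in; nothing more can be done
None
```

I pushed the handle clockwise to its stop (about 10 N against it), then back over the pouring lip (arm at about -32.2°, lip at about -32.0°). The gripper is clear of everything, and the job was handed in at about 21 s.

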